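# Park the index bolt of the green-lidded jar turntable

### The arm

A 6-joint arm with a two-finger parallel gripper is mounted at the origin on the work surface. World frame = base frame: x ahead of the robot, y to its left, z up, the work surface at z = 0. Lengths are in m, angles in rad, forces in N, time in s.
With the tool pointing down it reaches from about 0.375 to 0.975 m from the base axis. Payload 3.8 kg.
Tool frame: the origin (TCP) lies on the centre line of the jaws, within the pads' length; the fingertips stand 8 mm ahead of it and the grasp point (between the pads) lies 11 mm behind it; z points along the fingers, y is the direction in which the jaws open and shut (so a half turn about z gives the same grasp; the last joint's range is limited). The gripper opens to 85 mm and grips with 20 to 120 N. Pads are 22 mm wide; open, the fingers measure 114 mm over their backs; the gripper's body (76 mm by 85 mm) begins 54 mm behind the grasp point. The pads swing forward as they close: fully open they stand 13 mm farther back than shut.
Start: joints at [1.145, 0.264, 1.604, -0, 1.274, -0.037], TCP at [0.256, 0.625, 0.239] pointing down, gripper open.
Joint ranges: [-2.63, 2.63], [-0.94, 2.18], [0.31, 2.57], [-1.31, 4.45], [0, 2.66], [-2.55, 2.55]. Speed limits (rad/s): [2.57, 2.57, 3.14, 3.14, 3.14, 3.14].

### API

Orientations are given as a rotation vector (axis times angle).
In Python, from bench import bot gives the robot as it stands.
- The arm moves only by the shell command python3 -m inch 'ROWS' [FORCE]. ROWS is JSON, a list of rows, each a list of 7 numbers: the shift along the tool's x, y, z in mm, then the turn, a rotation vector about the tool's x, y, z in rad, then the finger opening in mm, from 0 to 85.4. In form: [[tx, ty, tz, rx, ry, rz, jaw], ...]. A call has 1 to 20 rows; each row is the pose to reach, as a shift and turn from the pose commanded when the call began, along the tool's axes at that moment; what a row does not reach only later rows make up. A row lasts 1/12 s, in which the tool goes at most 41.7 mm and 7.16 degrees, less where a joint would pass 70% of its speed; a pose out of reach is approached as far as the arm can. A call with a gripper value outside its range is refused whole. The fingers move at their own pace and stop on an object; FORCE is the grip in N (left out, the last holds). Time passes only in rows, so rows that repeat a pose let the fingers close. It gives the time, the measured TCP pose, the force and the opening at its end, in the units of the state.
- bot.state(): the state, without advancing time (a new reading comes with each control period).
- bot.camera(name): name is "side" or "top" or "wrist"; returns a dict with "frame" (480x640x3 uint8, red, green, blue), "range_z" (480x640 float32, m along the optical axis (not along the pixel's ray), 0 where there is no reading), "camera_matrix" (3x3 intrinsics, pixels), "rvec" (rotation vector, rad) and "tvec" (3), from world to camera coordinates, as OpenCV has them. Camera axes: x right, y down, z forward; pixel columns grow to the right and rows downward; lengths in m; the calibration is good to about 2 mm. A picture is of the moment at which its call begins.
- bot.hand_in(): hands the job in, once; it reports no verdict.
The state is a dict: "time": time; "joint_pos": joint angles; "qvel": joint speeds; "joint_torque": joint torques, N m; "ee_pos": TCP position; "orientation": TCP orientation; "contact_force": force on the tool from outside, world axes, zero at the start; "moment": the same for the moment, N m; "width": opening from 0.0 (shut) to 1.0 (fully open).
Only numpy, scipy, OpenCV 4.12 (cv2) and the standard library are available. Lean on these libraries where they do the work, as an engineer would, in place of code of your own. Each camera call takes 0.05 s, during which the arm holds its last target. There are 200 camera calls.

### The job

Two jar-filling turntables stand on the kitchen table, each locked by a black spring-loaded plunger knob. Unlock the one carrying the green-lidded jars: pull its knob straight up, twist it counter-clockwise (seen from above) and let it settle in its rest notch so that it stays up by itself, then let go. Leave the turntable with the red-lidded jars locked.

Things in the scene. Friction and masses are not known exactly. Their poses are not given: they have to be found in the camera images.
- green_stand: Stand of the green-lidded turntable, fixed to the table; origin at table height on the turntable's axis, z up. Its plunger axis is vertical, 85 mm from the origin along the stand's -x. Wooden turntable 152 mm in diameter with three lidded jars, tops 90 mm high, none nearer than 80 mm to the plunger axis. The red-lidded stand is the same but for its lids.
- green_grip (a point): Grip point of its knob, moving and turning with it, on the plunger axis; 93 mm above the table when locked. Black upright bar, white line on top: 36 mm long along this point's x, 14 mm thick along y (pinch the flats across y from above), 38 mm tall; top 17 mm above this point, underside 21 mm below it. The collar below (40 mm wide) has its top 27 mm below this point when locked.
- green_pull (a joint): Lift of that knob and bolt, m: 0 = bolt home (locked), upper stop 0.030. A spring pulls it down, 6 N at 0, 10 N at the stop. It must be lifted past 0.020 before it can turn; 0.025 is a good pull. Resting in the notch it reads about 0.0155.
- green_turn (a joint): Twist of that knob, rad, positive counter-clockwise from above: 0 = locked (cross pin in the deep slot, knob's x along the stand's x), rest notch centred at 1.05 (60 degrees), stop at 1.22. A rounded ridge at 0.52 parts them, 4 mm above the notch floor. Let down between 0.8 and 1.22, the pin drops into the notch and the spring holds it; below 0.5 the bolt snaps home. Turns easily while lifted.
- red_pull (a joint): Lift in m of the same plunger on the red-lidded turntable, the one to leave locked: 0 = bolt home.

How it is judged:
At the end, for the whole second after the job is handed in: The green-lidded turntable's plunger rests by itself in its rest notch (lift between 11 and 18 mm, twisted more than 0.7 rad, still), released, and the red-lidded turntable's plunger is home (lift below 5 mm) (value of joint green_pull between 0.011 and 0.018 m and value of joint green_turn above 0.7 rad and velocity of joint green_pull between -0.01 and 0.01 m/s and value of joint red_pull below 0.005 m); the robot touches nothing.
It fails at once if the plunger of the red-lidded turntable is pulled up (value of joint red_pull above 0.008 m).
It also fails if it takes over 32 s, if anything falls off the work surface, if the arm or the gripper's body presses on something with over 40 N, if the wrist force passes 120 N, or if a joint passes its speed limit or range.

## Working session

There is one attempt and no reset: what is moved stays moved. The work goes in short steps, Python scripts to look and compute and a shell command to move; the robot and the scene stay as the last step left them, time stands still between calls to the robot, and variables do not carry over. Pictures are saved under pics/ and viewed, about 8 in all and at most 12, crops included, and the job is handed in when it is done.

```bash
mkdir -p pics; python3 - <<'E'
from bench import bot
import cv2,numpy as np
for n in("top","side"):
    c=bot.camera(n);cv2.imwrite(f"pics/{n}1.png",c["frame"][...,::-1]);np.savez(f"{n}1.npz",**c)
s=bot.state();print(s)
E
```

```text
{'time': 0.1, 'joint_pos': array([ 1.14512603e+00,  2.64697278e-01,  1.60525834e+00, -3.30621731e-05,
        1.27372324e+00, -3.69276039e-02]), 'qvel': array([-0.00127347, -0.0028277 , -0.00262446, -0.00092322, -0.0001192 ,
       -0.00025811]), 'joint_torque': array([-8.90015363e-04, -5.16714764e+01, -3.68585801e+01, -1.50679484e-04,
        6.31238072e-03, -2.21607991e-06]), 'ee_pos': array([0.25559744, 0.62402074, 0.23806212]), 'orientation': array([-0.60669615, -3.08199652,  0.00320065]), 'contact_force': array([0.28055606, 0.49798093, 0.1669055 ]), 'moment': array([-0.03275363,  0.00106887,  0.03861062]), 'width': 1.000161235901254}
```

View pics/top1.png

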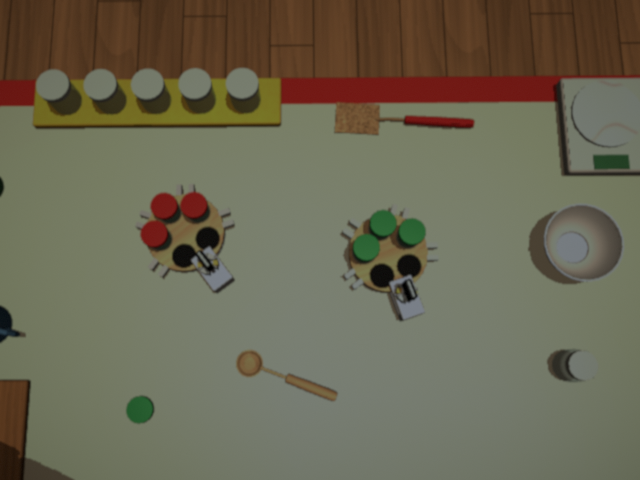

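View pics/side1.png

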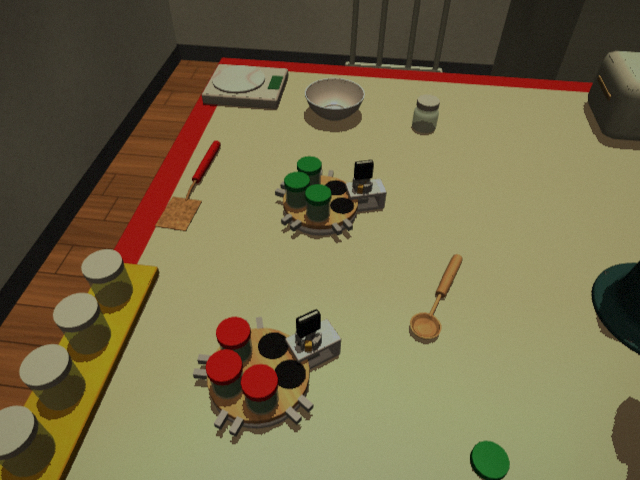

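The top view shows the green stand's disc near (388,250), with its knob and block near (405,293). The red knob is near (210,265). Next I deproject the green knob and zoom in on it.

```bash
cat > h.py <<'E'
import numpy as np,cv2
def cloud(c):
    K=c["camera_matrix"];R=cv2.Rodrigues(c["rvec"])[0];t=np.ravel(c["tvec"]);z=c["range_z"]
    v,u=np.mgrid[:480,:640]
    P=np.stack([(u-K[0,2])/K[0,0]*z,(v-K[1,2])/K[1,1]*z,z],-1)
    return (P-t)@R
E
python3 - <<'E'
from h import *
ims=[]
for n,b in(("top",(270,315,385,430)),("side",(150,215,340,395))):
    c=dict(np.load(n+"1.npz"));W=cloud(c);f=c["frame"]
    print(n,"cam",-cv2.Rodrigues(c["rvec"])[0].T@np.ravel(c["tvec"]))
    ims.append(cv2.resize(f[b[0]:b[1],b[2]:b[3]],(390,390),interpolation=cv2.INTER_CUBIC))
    S=W[b[0]:b[1],b[2]:b[3]].reshape(-1,3);F=f[b[0]:b[1],b[2]:b[3]].reshape(-1,3)
    m=(S[:,2]>.08)&(S[:,2]<.13)
    print(m.sum(),np.median(S[m],0)); hi=m&(S[:,2]>.1)
    print("top",hi.sum(),S[hi].mean(0),S[hi].min(0),S[hi].max(0))
    r=cv2.minAreaRect((S[hi,:2]*1000).astype(np.float32));print(r)
    d=S[hi,:2]-S[hi,:2].mean(0);w,V=np.linalg.eigh(d.T@d);print("axis deg",np.degrees(np.arctan2(V[1,1],V[0,1])))
    # disc axis via lids
    g=(f[...,1]>1.6*f[...,0])&(f[...,1]>50)&(W[...,2]>.08)&(W[...,2]<.1);
    k,l,st,ce=cv2.connectedComponentsWithStats(g.astype(np.uint8))
    for i in range(1,k):
        if st[i,4]>80:print("lid",ce[i],W[l==i].mean(0))
    wood=(W[...,2]>.02)&(W[...,2]<.05)
    k,l,st,ce=cv2.connectedComponentsWithStats(wood.astype(np.uint8))
    for i in range(1,k):
        if st[i,4]>150:print("low",ce[i],st[i,4],W[l==i].mean(0),W[l==i].min(0),W[l==i].max(0))
cv2.imwrite("pics/crop1.png",np.hstack(ims)[...,::-1])
E
```

```text
top cam [ 0.38514076 -0.02652316  1.20159851]
220 [ 0.52249322 -0.20164604  0.10909301]
top 177 [ 0.52325293 -0.20273813  0.10948846] [ 0.50541688 -0.2152729   0.10002897] [ 0.54204663 -0.19210619  0.11507605]
((523.6597290039062, -203.37660217285156), (35.858253479003906, 14.882140159606934), 19.018686294555664)
axis deg -161.4590722455641
lid [382.52681992 223.05747126] [ 0.64667841 -0.16022679  0.08870687]
lid [411.45961538 231.35576923] [ 0.63068586 -0.21265084  0.08855204]
lid [365.84007353 247.01654412] [ 0.60223927 -0.12852723  0.08860108]
low [161.42550934 107.15831919] 4712 [0.90467593 0.26908629 0.02510255] [0.8682456  0.03098114 0.02000058] [0.96934634 0.52812939 0.04997438]
low [600.77990169 124.23197706] 7324 [ 0.85762557 -0.60605106  0.03326513] [ 0.75906662 -0.69464039  0.02004509] [ 0.9601757  -0.53173232  0.04436245]
low [192.85546875 244.0030692 ] 3584 [0.6220199  0.19688777 0.03361345] [0.53105373 0.11931866 0.02012088] [0.70902035 0.30291941 0.04999034]
low [390.8033121  263.38573248] 3925 [ 0.58139017 -0.18012231  0.03323636] [ 0.47442526 -0.27156249  0.02003884]
[... 1957 characters left out ...]
66] 290 [ 0.39198395 -0.4878933   0.03579863] [ 0.35950449 -0.51409208  0.02009396] [ 0.41959031 -0.47735166  0.04978084]
low [331.18997457 204.63784962] 2753 [ 0.58026401 -0.15799505  0.03399049] [ 0.47513381 -0.27190714  0.02001923] [ 0.70068814 -0.08664925  0.0499486 ]
low [ 82.96775079 379.49993138] 7287 [0.90052391 0.25268723 0.02568426] [0.87029126 0.03179639 0.02000081] [0.96974023 0.40626265 0.04999788]
low [626.98782344 301.66818874] 657 [0.06880744 0.01092186 0.03249455] [ 0.04643265 -0.05978089  0.02000695] [0.08096378 0.05630809 0.04993895]
low [272.77310356 375.5713803 ] 5919 [0.62405357 0.22064383 0.0338705 ] [0.5319435  0.11997243 0.02001298] [0.74339521 0.31132717 0.04997538]
```

View pics/crop1.png

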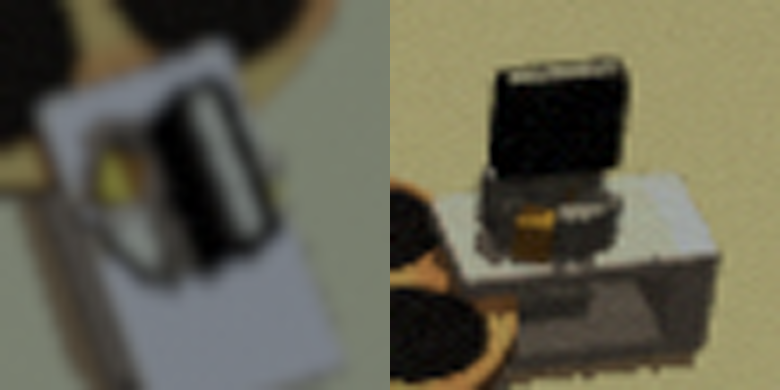

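```bash
cat >> h.py <<'E'
from scipy.spatial.transform import Rotation as Rn
def rel(s,p,yaw):
    """shift (mm) and turn to a tool-down pose with jaw axis y along heading yaw(deg)"""
    R=Rn.from_rotvec(s["orientation"]);a=np.radians(yaw)
    y=np.array([np.cos(a),np.sin(a),0]);z=np.array([0,0,-1.]);T=Rn.from_matrix(np.column_stack([np.cross(y,z),y,z]))
    return np.round(R.inv().apply(np.array(p)-s["ee_pos"])*1000,1),np.round((R.inv()*T).as_rotvec(),3)
E
python3 - <<'E'
from h import *
from bench import bot
s=bot.state();M=Rn.from_rotvec(s["orientation"]).as_matrix();print(M.round(3))
print("heading x,y",np.degrees(np.arctan2(M[1,:2],M[0,:2])),np.degrees(s["joint_pos"][[0,5]]))
for y in(108.5,-71.5):print(y,rel(s,[.5235,-.202,.2],y))
E
```

```text
[[-0.925  0.379 -0.001]
 [ 0.379  0.925 -0.002]
 [ 0.    -0.002 -1.   ]]
heading x,y [157.72723795  67.72724338] [65.61088841 -2.11579585]
108.5 (array([-561. , -662.8,   39.4]), array([-0.002, -0.001, -0.712]))
-71.5 (array([-561. , -662.8,   39.4]), array([-1.00e-03,  3.00e-03,  2.43e+00]))
```

```bash
python3 -m inch '[[-561,-663,8,0,0,2.43,45],[-561,-663,8,0,0,2.43,45],[-561,-663,8,0,0,2.43,45],[-561,-663,8,0,0,2.43,45],[-561,-663,8,0,0,2.43,45],[-561,-663,8,0,0,2.43,45],[-561,-663,8,0,0,2.43,45],[-561,-663,8,0,0,2.43,45],[-561,-663,8,0,0,2.43,45],[-561,-663,8,0,0,2.43,45],[-561,-663,8,0,0,2.43,45],[-561,-663,8,0,0,2.43,45],[-561,-663,8,0,0,2.43,45],[-561,-663,8,0,0,2.43,45],[-561,-663,8,0,0,2.43,45],[-561,-663,8,0,0,2.43,45],[-561,-663,8,0,0,2.43,45],[-561,-663,8,0,0,2.43,45],[-561,-663,8,0,0,2.43,45],[-561,-663,8,0,0,2.43,45]]'
python3 - <<'E'
from h import *
from bench import bot
s=bot.state();print(s["joint_pos"],s["ee_pos"],s["width"]);print(rel(s,[.5235,-.202,.2],-71.5))
E
```

```text
time: 1.77
ee_pos: [0.5126, -0.1702, 0.2312]
orientation: [-3.102, -0.495, 0.001]
contact_force: [0.1, 0.5, 0.1]
width: 0.525
[-3.66739730e-01  1.44809334e-02  1.90142985e+00  1.94370217e-04
  1.22619737e+00  8.87435999e-01] [ 0.51264966 -0.17017718  0.23118097] 0.5246736453761617
(array([ 0.4, 33.6, 31.2]), array([-0.   ,  0.   , -0.006]))
```

```bash
python3 -m inch '[[0,0,0,0,0,0,45],[0,0,0,0,0,0,45],[0,0,0,0,0,0,45]]'
python3 - <<'E'
from h import *
from bench import bot
s=bot.state();print(s["ee_pos"]);print(rel(s,[.5235,-.202,.2],-71.5))
c=bot.camera("wrist");cv2.imwrite("pics/w1.png",c["frame"][...,::-1]);np.savez("w1.npz",**c)
W=cloud(c);m=(W[...,2]>.1)&(W[...,2]<.125)&(np.hypot(W[...,0]-.5235,W[...,1]+.202)<.04)
S=W[m];print(m.sum(),S.mean(0),np.median(S[:,2]),cv2.minAreaRect((S[:,:2]*1000).astype(np.float32)))
print("cam",-cv2.Rodrigues(c["rvec"])[0].T@np.ravel(c["tvec"]))
S=S[S[:,2]>np.percentile(S[:,2],90)-.004]
print(len(S),S.mean(0),cv2.minAreaRect((S[:,:2]*1000).astype(np.float32)))
E
```

```text
time: 2.02
ee_pos: [0.5122, -0.1678, 0.2308]
orientation: [-3.099, -0.504, 0.002]
contact_force: [0.1, 0.8, 0.6]
width: 0.527
[ 0.51217178 -0.16776767  0.230847  ]
(array([-0.1, 36.1, 30.8]), array([-0.002,  0.001, -0.001]))
808 [ 0.52655429 -0.20224189  0.10865991] 0.10912364166727967 ((525.8248901367188, -203.2318572998047), (35.402828216552734, 14.239720344543457), 18.745271682739258)
cam [ 0.58839675 -0.14284416  0.36491912]
734 [ 0.5259782  -0.20271657  0.10919059] ((525.4370727539062, -203.26596069335938), (34.61603546142578, 13.943182945251465), 18.46267318725586)
```

View pics/w1.png

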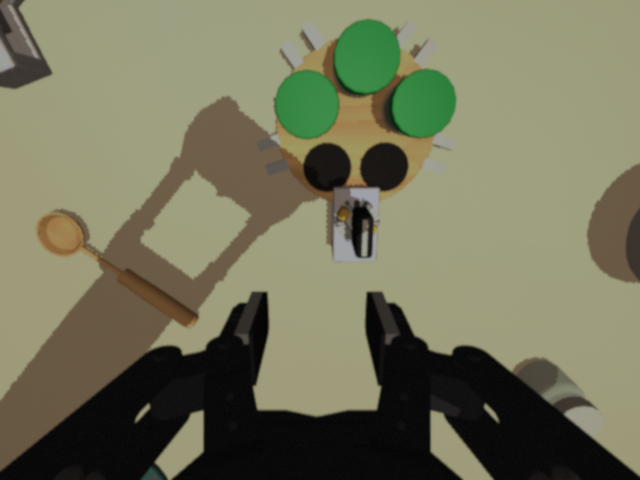

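The wrist view shows the knob bar at (362,232), clear of the jars and lying between the jaws' headings. It puts the bar at about (0.525, -0.203) at 18.5°, within 2 mm of the top camera.

```bash
python3 - <<'E'
from h import *
from bench import bot
s=bot.state();print(s["ee_pos"],rel(s,[.5247,-.203,.15],-71.5))
E
python3 -m inch '[[0,37,40,0,0,0,45],[0,37,80,0,0,0,45],[0,37,80,0,0,0,45],[0,37,80,0,0,0,45],[0,37,80,0,0,0,45],[0,37,80,0,0,0,45]]'
python3 - <<'E'
from h import *
from bench import bot
s=bot.state();print(s["ee_pos"],s["contact_force"],rel(s,[.5247,-.203,.083],-71.5))
E
```

```text
[ 0.51215236 -0.16710351  0.23102893] (array([ 0.6, 38.1, 81. ]), array([-0.001,  0.001,  0.001]))
time: 2.57
ee_pos: [0.5257, -0.2024, 0.1538]
orientation: [3.099, 0.507, 0.004]
contact_force: [-0.8, -0.3, 0.3]
width: 0.527
[ 0.5257111  -0.20243711  0.15378146] [-0.76270568 -0.29255797  0.34188328] (array([-1.3,  0.1, 70.8]), array([ 0.002, -0.002,  0.001]))
```

```bash
python3 -m inch '[[-0.5,0,30,0,0,0,45],[-0.5,0,50,0,0,0,45],[-0.5,0,62,0,0,0,45],[-0.5,0,70,0,0,0,45],[-0.5,0,70,0,0,0,45],[-0.5,0,70,0,0,0,45],[-0.5,0,70,0,0,0,30],[-0.5,0,70,0,0,0,20],[-0.5,0,70,0,0,0,8],[-0.5,0,70,0,0,0,8],[-0.5,0,70,0,0,0,8],[-0.5,0,70,0,0,0,8],[-0.5,0,70,0,0,0,8]]' 50
python3 - <<'E'
from h import *
from bench import bot
s=bot.state();print(s["ee_pos"],s["contact_force"],s["moment"],rel(s,[.5247,-.203,.083],-71.5))
E
```

```text
time: 3.65
ee_pos: [0.525, -0.2033, 0.0831]
orientation: [3.1, 0.504, 0.003]
contact_force: [-0.3, 2.2, 5.6]
width: 0.159
[ 0.52501224 -0.20328552  0.08312462] [-0.27355141  2.21776908  5.57461754] [0.44593146 0.19161945 0.01522948] (array([-0.2, -0.4,  0.1]), array([ 0.001, -0.002, -0.   ]))
```

The fingers stopped at 13.6 mm with little side force, so the bar is held. Now I lift it.

```bash
python3 -m inch '[[0,0,-5,0,0,0,8],[0,0,-10,0,0,0,8],[0,0,-15,0,0,0,8],[0,0,-20,0,0,0,8],[0,0,-25,0,0,0,8],[0,0,-25,0,0,0,8],[0,0,-25,0,0,0,8],[0,0,-25,0,0,0,8]]' 60
python3 - <<'E'
from h import *
from bench import bot
s=bot.state();print(s["ee_pos"],s["contact_force"],s["moment"])
c=bot.camera("side");cv2.imwrite("pics/s2.png",cv2.resize(c["frame"][110:250,260:440],(720,560))[...,::-1])
E
```

```text
time: 4.32
ee_pos: [0.5247, -0.2032, 0.1058]
orientation: [3.1, 0.505, 0.002]
contact_force: [6.5, -0.1, -9.8]
width: 0.154
[ 0.5247301  -0.2032441   0.10583697] [ 6.46351974 -0.06253431 -9.76379619] [-0.0568522  -1.15066583  0.05361972]
```

View pics/s2.png

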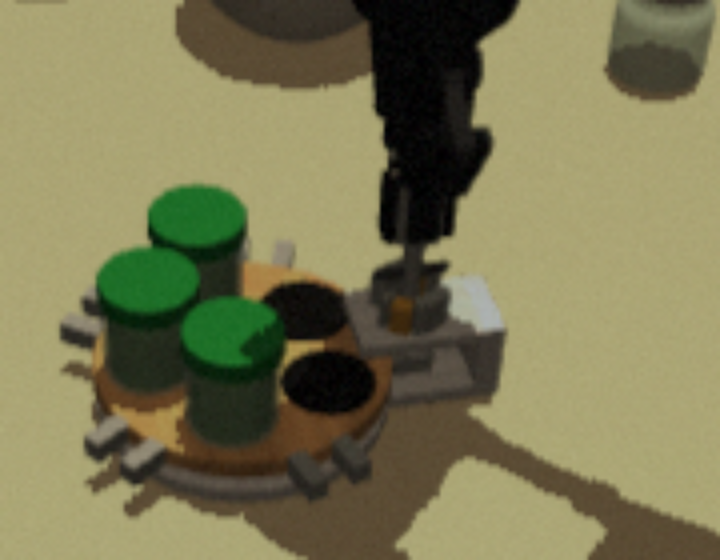

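The shaft now shows at about (410,240), and the downward spring pull is 9.8 N, so the knob is up about 23 mm. I add 2 mm and twist counter-clockwise, which is -z about the tool.

```bash
python3 -m inch '[[0,0,-2,0,0,0,8],[0,0,-2,0,0,-0.1,8],[0,0,-2,0,0,-0.2,8],[0,0,-2,0,0,-0.3,8],[0,0,-2,0,0,-0.4,8],[0,0,-2,0,0,-0.5,8],[0,0,-2,0,0,-0.6,8],[0,0,-2,0,0,-0.7,8],[0,0,-2,0,0,-0.8,8],[0,0,-2,0,0,-0.9,8],[0,0,-2,0,0,-1.0,8],[0,0,-2,0,0,-1.07,8],[0,0,-2,0,0,-1.07,8],[0,0,-2,0,0,-1.07,8],[0,0,-2,0,0,-1.07,8]]'
python3 - <<'E'
from h import *
from bench import bot
s=bot.state();print(s["ee_pos"],s["contact_force"],s["moment"],rel(s,[.5247,-.203,.097],-71.5+60))
E
```

```text
time: 5.62
ee_pos: [0.5233, -0.2019, 0.1068]
orientation: [-2.408, -2.013, -0.001]
contact_force: [3.8, 2.4, -9.7]
width: 0.156
[ 0.52328109 -0.20187148  0.10679141] [ 3.76915424  2.39426906 -9.72233502] [ 0.58671763 -0.90962096 -0.02692738] (array([-0.9,  1.6,  9.8]), array([-0.002, -0.002,  0.022]))
```

```bash
python3 -m inch '[[0,0,3,0,0,0,8],[0,0,6,0,0,0,8],[0,0,9,0,0,0,8],[0,0,9,0,0,0,8],[0,0,9,0,0,0,8],[0,0,9,0,0,0,8]]'
python3 - <<'E'
from h import *
from bench import bot
s=bot.state();print(s["ee_pos"],s["contact_force"],s["moment"])
E
```

```text
time: 6.12
ee_pos: [0.5234, -0.2019, 0.0986]
orientation: [-2.408, -2.013, -0.001]
contact_force: [2.8, 4.9, -5.2]
width: 0.157
[ 0.52336339 -0.20191613  0.09862903] [ 2.81509388  4.91224229 -5.23034827] [ 0.7465812  -0.59471026  0.00261308]
```

```bash
python3 -m inch '[[0,0,1,0,0,0,8],[0,0,1,0,0,0,8],[0,0,1,0,0,0,8]]'
python3 -m inch '[[0,0,0,0,0,0,14],[0,0,0,0,0,0,20],[0,0,0,0,0,0,30],[0,0,0,0,0,0,40],[0,0,0,0,0,0,40],[0,0,0,0,0,0,40]]'
python3 - <<'E'
from bench import bot
import cv2
c=bot.camera("side");cv2.imwrite("pics/s3.png",cv2.resize(c["frame"][110:250,260:440],(720,560))[...,::-1])
E
```

```text
time: 6.37
ee_pos: [0.5234, -0.202, 0.0985]
orientation: [-2.408, -2.013, -0.001]
contact_force: [0.3, 5.1, -0.9]
width: 0.162
time: 6.87
ee_pos: [0.5242, -0.2037, 0.0989]
orientation: [2.41, 2.015, -0.0]
contact_force: [0.2, 0.3, 0.3]
width: 0.472
```

View pics/s3.png

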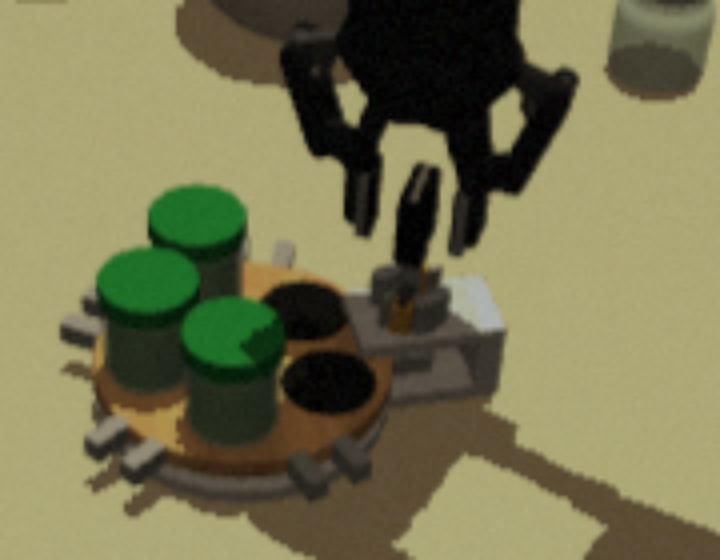

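The bar at (417,215) stands up and twisted on its own, with a finger clear on each side. I retreat straight up and then measure it.

```bash
python3 -m inch '[[0,0,-20,0,0,0,40],[0,0,-50,0,0,0,40],[0,0,-90,0,0,0,40],[0,0,-130,0,0,0,40],[0,0,-130,0,0,0,40],[0,0,-130,0,0,0,40],[0,0,-130,0,0,0,40],[0,0,-130,0,0,0,40]]'
python3 - <<'E'
from h import *
from bench import bot
for n in("side","wrist"):
    c=bot.camera(n);W=cloud(c)
    for nm,p in(("green",(.5247,-.203)),("red",None)):
        if p is None:
            if n=="wrist":continue
            m=np.zeros((480,640),bool);m[300:345,285:325]=1;m&=(W[...,2]>.095)&(W[...,2]<.15)
        else:m=(W[...,2]>.1)&(W[...,2]<.15)&(np.hypot(W[...,0]-p[0],W[...,1]-p[1])<.03)
        S=W[m];t=np.percentile(S[:,2],97);T=S[S[:,2]>t-.006]
        d=T[:,:2]-T[:,:2].mean(0);w,V=np.linalg.eigh(d.T@d)
        print(n,nm,len(S),"top",t,T.mean(0),np.degrees(np.arctan2(V[1,1],V[0,1]))%180,cv2.minAreaRect((T[:,:2]*1000).astype(np.float32)))
c=bot.camera("side");cv2.imwrite("pics/s4.png",c["frame"][...,::-1])
print(bot.state()["ee_pos"],bot.state()["contact_force"])
c=dict(np.load("side1.npz"));W=cloud(c)[300:345,285:325];z=W[...,2];print("red before",np.percentile(z[(z>.095)&(z<.15)],97))
E
```

```text
time: 7.58
ee_pos: [0.523, -0.2029, 0.2268]
orientation: [-2.408, -2.013, 0.002]
contact_force: [0.5, -0.8, -0.8]
width: 0.467
side green 185 top 0.12773985747479363 [ 0.52417183 -0.20004023  0.12583467] 79.93734957599445 ((524.3406982421875, -201.66259765625), (37.478004455566406, 14.229443550109863), 80.0852279663086)
side red 341 top 0.11287068827033486 [0.58003866 0.16593464 0.11073099] 36.72909156007054 ((579.9041748046875, 164.704345703125), (35.5958366394043, 14.599096298217773), 33.246185302734375)
wrist green 965 top 0.1260352126644691 [ 0.52497902 -0.20179616  0.12436931] 80.26749393922962 ((524.63037109375, -202.77490234375), (35.4409294128418, 13.517678260803223), 80.19941711425781)
[ 0.52300047 -0.20289142  0.22650924] [0.48787647 0.1993117  1.0150131 ]
red before 0.11269995853353103
```

View pics/s4.png

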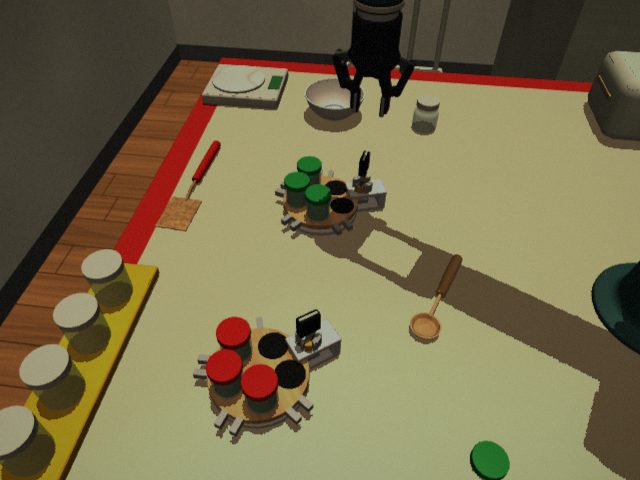

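The green knob at (364,163) stands raised and twisted. Its top is about 15 mm higher and it has turned about 61.7° (1.08 rad). The red knob at (308,325) is unchanged, and the gripper is well clear.

```bash
python3 -c "from bench import bot;print(bot.hand_in())"
```

```text
the job is handed in; nothing more can be done
None
```

The green-lidded turntable is unlocked: I pulled its knob up about 24 mm, twisted it about 61° counter-clockwise, lowered it into the rest notch and let go. I then raised the gripper straight up, well clear of everything, and handed the job in at about 8 s of robot time. The hand-in reports no verdict.

- **Green knob:** the side and wrist cameras put its top at 126–128 mm, about 15 mm above the locked height, so it is resting at about the expected 15.5 mm. It has turned about 1.08 rad, and it stayed up after release.
- **Red knob:** its top is unchanged, 112.7 mm before and 112.9 mm after.
- **Contact:** the wrist force was about 1 N after I backed off, which is within sensor noise.
- **Disagreements:** the cameras differed by up to about 2 mm on the knob's position, within the stated calibration. No check failed.

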